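# Sweep the tape rolls into the desk tray

### The job

Clear the desk for marking: with the fingertips, sweep the three small tape rolls across the desk into the open side of the low three-walled tray, until each lies flat and completely inside it. Slide them along the desk: do not pick any up, stand it on edge or flick it. Leave the rubber stamp standing among them, the mouse, the stapler and the bottle where they are.

Things in the scene. Friction and masses are not known exactly. Their poses are not given: they have to be found in the camera images.
- tray: low grey desk tray with three walls and one open side; fixed to the desk. Inside it is 240 mm wide and 130 mm deep; walls 28 mm high and 6 mm thick. Its floor is level with the desk (no lip at the open side). Origin: on the desk, in the middle of the open side, in line with the front ends of its side walls. y points straight into the tray (the back wall's inner face is at y = +130 mm), x runs along the open side (inner faces of the side walls at x = -120 and +120 mm), z up.
- roll1: a small roll of pale paper tape lying flat, a ring 40 mm across and 18 mm high with a 20 mm hole, about 25 g, loose on the desk and sliding freely. Origin: centre of its underside; z up (turns about z mean nothing).
- roll2: a small roll of pale paper tape lying flat, a ring 40 mm across and 18 mm high with a 20 mm hole, about 25 g, loose on the desk and sliding freely. Origin: centre of its underside; z up (turns about z mean nothing).
- roll3: a small roll of pale paper tape lying flat, a ring 40 mm across and 18 mm high with a 20 mm hole, about 25 g, loose on the desk and sliding freely. Origin: centre of its underside; z up (turns about z mean nothing).
- stamp: hand-held rubber stamp with a round foot and a turned wooden handle, standing upright in line with the tape rolls, 56 mm high, foot 32 mm across, about 50 g. Origin: centre of its underside. Leave it standing.
- mouse: black computer mouse, 105 x 60 mm (x by y), 34 mm high. Origin: centre of its underside. Leave it alone.
- stapler: stapler, 130 x 36 mm (x by y), 50 mm high. Origin: centre of its underside. Leave it alone.
- bottle: clear water bottle with a cap, standing, 64 mm across, 190 mm high. Origin: centre of its underside. Leave it alone.

How it is judged (in metres and radians):
At the end, for the whole second after the job is handed in: Every tape roll lies flat on the tray's floor (within 4 mm of desk height, tilt under 0.15 rad), at rest, its centre at least 18 mm inside the tray's open side and between its walls; the stamp, mouse, stapler and bottle stand within 15 mm of where they began, upright (y of roll1 in the frame of tray between 0.018 and 0.13 m and x of roll1 in the frame of tray between -0.12 and 0.12 m and height (world z) of each of roll1, roll2, roll3 below 0.004 m and angle between each of roll1, roll2, roll3's own z axis and vertical below 0.15 rad and linear speed of each of roll1, roll2, roll3 below 0.02 m/s and y of roll2 in the frame of tray between 0.018 and 0.13 m and x of roll2 in the frame of tray between -0.12 and 0.12 m and y of roll3 in the frame of tray between 0.018 and 0.13 m and x of roll3 in the frame of tray between -0.12 and 0.12 m and distance of each of stamp, mouse, stapler, bottle from where it was at the start of the episode below 0.015 m and angle between each of stamp, mouse, stapler, bottle's own z axis and vertical below 0.2 rad); the robot touches nothing.
It fails at once if a tape roll is lifted or stood on edge (its underside's centre more than 10 mm above the desk) (height (world z) of any of roll1, roll2, roll3 above 0.01 m).
It fails at once if a tape roll is flicked (faster than 0.6 m/s) (linear speed of any of roll1, roll2, roll3 above 0.6 m/s).
It fails at once if the rubber stamp is shifted by more than 15 mm or tipped (distance of stamp from where it was at the start of the episode above 0.015 m or angle between stamp's own z axis and vertical above 0.35 rad).
It fails at once if the mouse, the stapler or the bottle is shifted by more than 15 mm or tipped (distance of any of mouse, stapler, bottle from where it was at the start of the episode above 0.015 m or angle between any of mouse, stapler, bottle's own z axis and vertical above 0.35 rad).
It also fails if it takes over 70 s, if anything falls off the work surface, if the arm or the gripper's body presses on something with over 40 N, if the wrist force passes 120 N, or if a joint passes its speed limit or range.

### The arm

A 7-joint arm with a two-finger parallel gripper is mounted at the origin on the work surface. World frame = base frame: x ahead of the robot, y to its left, z up, the work surface at z = 0. Lengths are in m, angles in degrees, forces in N, time in s.
With the tool pointing down it reaches from about 0.425 to 0.925 m from the base axis. Payload 6.8 kg.
Tool frame: the origin (TCP) lies on the centre line of the jaws, within the pads' length; the fingertips stand 14 mm ahead of it and the grasp point (between the pads) lies 5 mm behind it (manip.tip_reach is the distance from the TCP to the fingertips, in m); z points along the fingers, y is the line along which they close (so a half turn about z gives the same grasp; the last joint's range is limited). The gripper opens to 88 mm and grips with 3 to 60 N. Pads are 20 mm wide; open, the fingers measure 115 mm over their backs; the gripper's body (75 mm by 178 mm) begins 61 mm behind the grasp point.
Start: joints at [70.525, 27.33, 1.283, 89.118, -0.659, 63.558, -4.761], TCP at [0.155, -0.657, 0.237] pointing down, gripper open.
Joint ranges: [-169.35, 169.35], [-19.33, 120.38], [-80.79, 83.38], [13.8, 139.57], [-78.32, 258.32], [9.67, 109.79], [-169.56, 169.56]. Speed limits (degrees/s): [136.94, 136.94, 180, 180, 180, 180, 180].

### API

Orientations are given as [roll, pitch, yaw] about the fixed x, y, z axes, in that order (R = Rz(yaw) Ry(pitch) Rx(roll)).
In Python, from rig import manip, snapshot, camera_params gives the robot as it stands.
- The arm moves only by the tool play_rows, never from a script. Its argument "moves" is a list of rows, each an object with "grip": the opening, from -1 (shut) to 1 (fully open); "travel": the shift along the tool's x, y, z in mm, a list of three; "delta_rot": the turn, a rotation vector about the tool's x, y, z in rad, a list of three. A call has 1 to 8 rows; each row is the pose to reach, as a shift and turn from the pose commanded when the call began, along the tool's axes at that moment; what a row does not reach only later rows make up. A row lasts 1/12 s, in which the tool goes at most 41.7 mm and 7.16 degrees, less where a joint would pass 70% of its speed; a pose out of reach is approached as far as the arm can. A call with a gripper value outside its range is refused whole. The fingers move at their own pace and stop on an object; "newtons" is the grip in N (left out, the last holds). Time passes only in rows, so rows that repeat a pose let the fingers close. It gives the time, the measured TCP pose, the force, the opening and the grip force at its end, in the units of the state.
- manip.read_state(): the state, without advancing time (a new reading comes with each control period).
- snapshot(name): name is "side" or "top"; returns the picture (384x512x3 uint8, red, green, blue); there is no depth.
- camera_params(name): a dict with "fx", "fy", "cx", "cy" (pixels), "k1" (the pictures are not rectified: a ray, as slopes to the right and down, at radius r is drawn at 1 + k1 r^2 times it, then the intrinsics apply), "extrinsics" (4x4, takes a point from camera to world coordinates). Camera axes: x right, y down, z forward; pixel columns grow to the right and rows downward; lengths in m; the calibration is good to about 2 mm. A picture is of the moment at which its call begins. camera_params takes no time and is no camera call.
- manip.hand_in(): hands the job in; it is judged then, once.
The state is a dict: "t": time; "joints": joint angles; "qd": joint speeds; "joint_efforts": joint torques, N m; "tool_pos": TCP position; "tool_rot": TCP orientation; "force": force on the tool from outside, world axes, zero at the start; "wrist_torque": the same for the moment, N m; "grip_width": finger opening in m; "finger_force": force on a finger pad.
Only numpy, scipy, OpenCV 4.12 (cv2) and the standard library are available. Lean on these libraries where they do the work, as an engineer would, in place of code of your own. Each camera call takes 0.05 s, during which the arm holds its last target. There are 200 camera calls.

## Working session

There is one attempt and no reset: what is moved stays moved. The work goes in short steps, Python scripts to look and compute and a tool call to move; the robot and the scene stay as the last step left them, time stands still between calls to the robot, and variables do not carry over. Pictures are saved under pics/ and viewed, at most 10 in all, crops included, and the job is handed in when it is done.

Besides the shell and the picture viewer there is one more tool, called after "Call:" as a command line: name --argument value ..., lists and objects as JSON in quotes. play_rows: Moves the arm, as the interface text tells. Its arguments: {"type":"object","properties":{"moves":{"type":"array","items":{"type":"object","properties":{"grip":{"type":"number"},"travel":{"type":"array","items":{"type":"number"}},"delta_rot":{"type":"array","items":{"type":"number"}}}}},"newtons":{"type":"number"}},"required":["moves"]}

```bash
mkdir -p pics; ls; python3 - <<'E'
from rig import manip, snapshot, camera_params
import cv2
for n in ("top","side"):
    cv2.imwrite(f"pics/{n}0.png",cv2.resize(snapshot(n)[:,:,::-1],None,fx=1.5,fy=1.5,interpolation=cv2.INTER_CUBIC))
    print(n,camera_params(n))
print(manip.read_state(),manip.tip_reach)
E
```

```text
pics
top {'fx': 398.439118806374, 'fy': 398.439118806374, 'cx': 261.9156284411121, 'cy': 192.08756303639817, 'k1': -0.13260942955085323, 'extrinsics': array([[-0.01506437, -0.99452903,  0.10336866,  0.46122101],
       [-0.99979517,  0.01637975,  0.01188806,  0.03439333],
       [-0.01351618, -0.1031684 , -0.99457207,  1.09404203],
       [ 0.        ,  0.        ,  0.        ,  1.        ]])}
side {'fx': 438.5208247448421, 'fy': 438.5208247448421, 'cx': 256.1207603821302, 'cy': 190.48356176688324, 'k1': -0.08469666372874411, 'extrinsics': array([[-0.74123393, -0.44098114,  0.50607104,  0.04100061],
       [-0.67117749,  0.47607576, -0.56821883,  0.64738775],
       [ 0.00964564, -0.76084657, -0.64886012,  0.73828579],
       [ 0.        ,  0.        ,  0.        ,  1.        ]])}
{'t': 0.1, 'joints': array([70.52465963, 27.36981021,  1.28276918, 89.16924153, -0.65779295,
       63.55766776, -4.76049329]), 'qd': array([ 0.00963708, -0.03653029, -0.00720238, -0.16174049,  0.03254986,
        0.10689549, -0.03405518]), 'joint_efforts': array([ 3.95601819e-03, -5.84097147e+01,  1.53989151e+00, -2.73315024e+01,
       -5.42498112e-02,  1.31036877e-02,  5.21209188e-05]), 'tool_pos': array([ 0.15492041, -0.65647721,  0.23581954]), 'tool_rot': array([-1.79911064e+02,  8.58498862e-03,  1.32817979e+01]), 'force': array([-0.19486223,  0.18553229, -0.64908956]), 'wrist_torque': array([ 0.00650853,  0.01989105, -0.05490442]), 'finger_force': 0.0, 'grip_width': 0.08778090640024991} 0.014
```

View pics/top0.png

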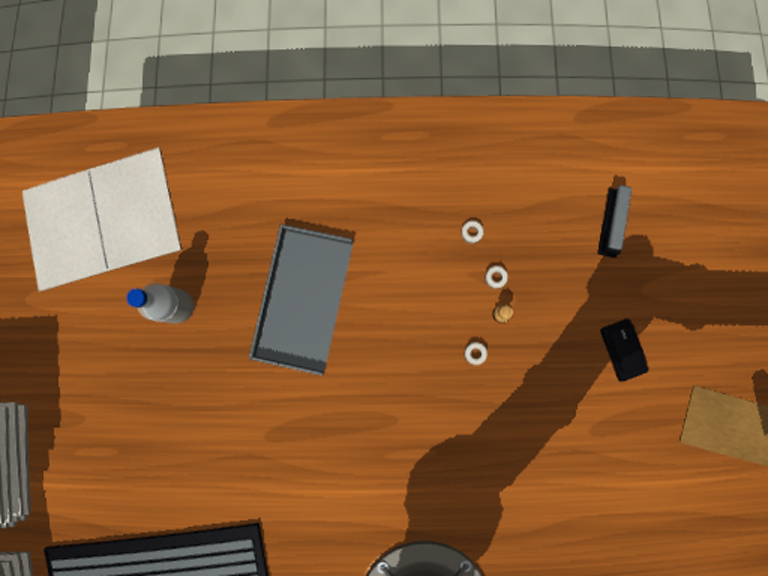

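View pics/side0.png

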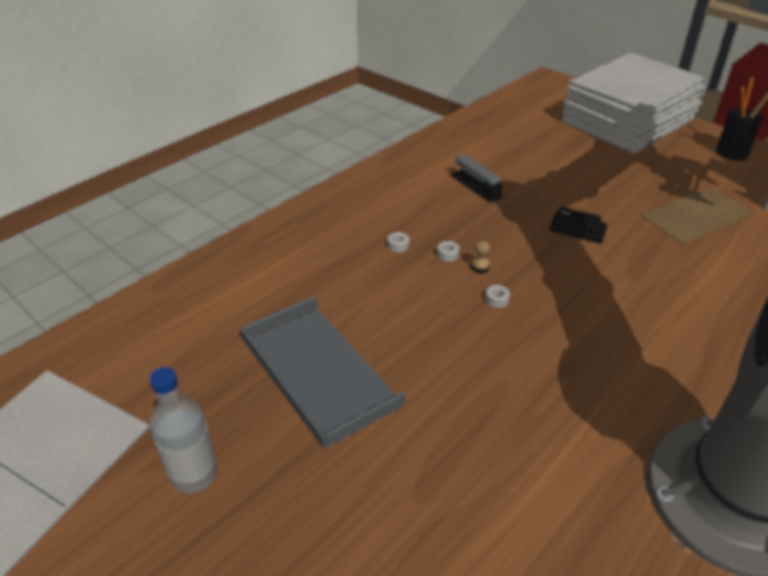

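The top view shows the three rolls (1.5x pixels) at about (473,231), (497,276) and (476,353), and the stamp at about (503,313). The tray spans (285,225) to (325,372) and opens to the right. The side view agrees with this layout.

```bash
cat > h.py <<'E'
import numpy as np, cv2
from rig import manip, snapshot, camera_params
def ray(n,uv,z):
    p=camera_params(n); K=np.array([[p["fx"],0,p["cx"]],[0,p["fy"],p["cy"]],[0,0,1]])
    u=cv2.undistortPoints(np.array(uv,float).reshape(-1,1,2),K,np.array([p["k1"],0,0,0.]))[:,0]
    E=p["extrinsics"]; d=np.c_[u,np.ones(len(u))]@E[:3,:3].T
    return E[:3,3]+d*((z-E[2,3])/d[:,2])[:,None]
def rolls(n="top",z=0.014):
    im=snapshot(n); hsv=cv2.cvtColor(im,cv2.COLOR_RGB2HSV)
    m=((hsv[...,1]<60)&(hsv[...,2]>150)).astype(np.uint8)
    out=[]
    for c in cv2.findContours(m,cv2.RETR_EXTERNAL,cv2.CHAIN_APPROX_NONE)[0]:
        (x,y),r=cv2.minEnclosingCircle(c)
        if 5<r<11 and 20<cv2.contourArea(c)<300: out.append((x,y,r))
    out=np.array(out)
    return out, ray(n,out[:,:2],z)[:,:2]
E
python3 - <<'E'
from h import *
np.set_printoptions(precision=4,suppress=True)
for n in("top","side"):
    o,w=rolls(n); print(n,np.c_[o,w])
im=snapshot("top");hsv=cv2.cvtColor(im,cv2.COLOR_RGB2HSV)
m=((hsv[...,1]<75)&(hsv[...,2]>40)&(hsv[...,2]<170)).astype(np.uint8)
m[:, :160]=0; m[:,245:]=0; m[:140]=0; m[260:]=0
c=max(cv2.findContours(m,0,2)[0],key=cv2.contourArea)
r=cv2.boxPoints(cv2.minAreaRect(c)); print("trayrect",r, ray("top",r,0.0)[:,:2])
p=cv2.approxPolyDP(c,4,True)[:,0]; print(p,ray("top",p,0.)[:,:2],ray("top",p,0.028)[:,:2])
crop=lambda a,x0,x1,y0,y1,k:cv2.resize(a[y0:y1,x0:x1,::-1],None,fx=k,fy=k,interpolation=cv2.INTER_CUBIC)
cv2.imwrite("pics/c1.png",crop(im,160,350,130,260,4))
E
```

```text
top [[316.9032 235.379    7.0911   0.4535  -0.0994]
 [ 99.5    208.       7.7622   0.5362   0.5018]
 [330.7347 184.3775   7.165    0.5916  -0.1413]
 [314.5981 154.0784   7.1037   0.6764  -0.0996]
 [507.5     61.       6.1034   0.9609  -0.7037]]Traceback (most recent call last):
  File "<stdin>", line 4, in <module>
  File "h.py", line 16, in rolls
    return out, ray(n,out[:,:2],z)[:,:2]
                      ~~~^^^^^^
IndexError: too many indices for array: array is 1-dimensional, but 2 were indexed
```

```bash
python3 - <<'E'
from h import *
np.set_printoptions(precision=4,suppress=True)
im=snapshot("top");hsv=cv2.cvtColor(im,cv2.COLOR_RGB2HSV)
m=((hsv[...,1]<75)&(hsv[...,2]>40)&(hsv[...,2]<170)).astype(np.uint8)
m[:, :160]=0; m[:,245:]=0; m[:140]=0; m[260:]=0
c=max(cv2.findContours(m,0,2)[0],key=cv2.contourArea)
p=cv2.approxPolyDP(c,4,True)[:,0]; print(np.c_[p,ray("top",p,0.)[:,:2],ray("top",p,0.028)[:,:2]])
crop=lambda a,x0,x1,y0,y1,k:cv2.resize(a[y0:y1,x0:x1,::-1],None,fx=k,fy=k,interpolation=cv2.INTER_CUBIC)
cv2.imwrite("pics/c1.png",crop(im,160,350,130,260,4))
m=((hsv[...,0]>8)&(hsv[...,0]<28)&(hsv[...,2]>150)&(hsv[...,1]>60)).astype(np.uint8)[195:222,322:350]
c=max(cv2.findContours(m,0,2)[0],key=cv2.contourArea);(x,y),r=cv2.minEnclosingCircle(c)
print("stamp",x+322,y+195,r,[ray("top",[[x+322,y+195]],z)[0,:2] for z in (0.0,.03,.05)])
E
```

```text
[[187.     150.       0.6976   0.2567   0.6915   0.251 ]
 [166.     238.       0.4518   0.3144   0.452    0.3073]
 [214.     249.       0.4205   0.181    0.4215   0.1772]
 [234.     160.       0.6662   0.124    0.661    0.1217]]
stamp 335.0740737915039 209.0 17.74640655517578 [array([ 0.5248, -0.1534]), array([ 0.523 , -0.1482]), array([ 0.5219, -0.1448])]
```

View pics/c1.png

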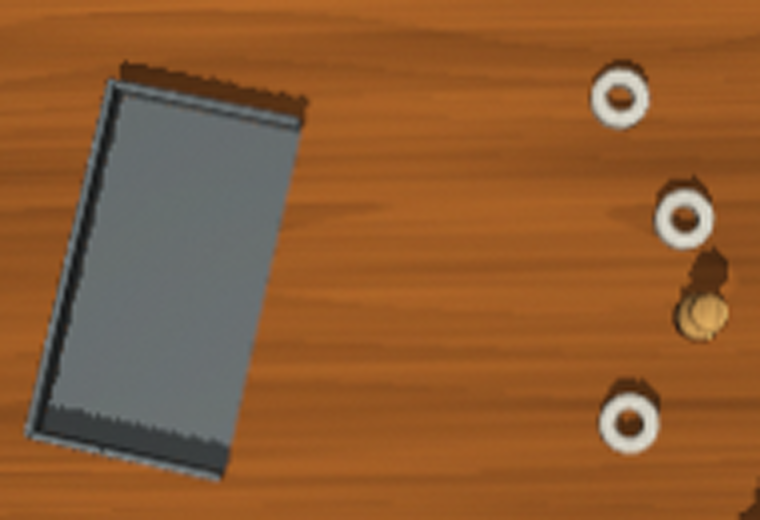

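The rolls are at crop pixels (620,97), (684,218) and (630,422), and the stamp foot is at (697,318). The tray's open side runs from (302,120) to (222,478). I'll cradle each roll between two fingertips set 28 mm apart and push it from behind. First I'll move to hover behind the far roll.

```bash
cat >> h.py <<'E'
O=np.array([.541,.149]); D=np.array([.228,.974]); X=np.array([.974,-.228])
def tray(p): q=np.asarray(p)[:2]-O; return np.round(1000*np.array([q@X,q@D]),1)
def to(x,y,z,yaw):
    from scipy.spatial.transform import Rotation as R
    s=manip.read_state(); A=R.from_euler("xyz",s["tool_rot"],degrees=True); B=R.from_euler("xyz",[180,0,yaw],degrees=True)
    print("to",[x,y,z,yaw],"travel",np.round(1000*A.inv().apply(np.array([x,y,z])-s["tool_pos"]),1),"rot",np.round((A.inv()*B).as_rotvec(),3))
def plan(r,t):   # roll world xy, target in tray mm
    g=O+X*t[0]/1e3+D*t[1]/1e3; v=g-r; L=np.linalg.norm(v); u=v/L
    return r-.045*u, g-.0243*u, np.degrees(np.arctan2(u[1],u[0])), L
E
python3 - <<'E'
from h import *
for r,t in(((.6764,-.0996),(5,75)),((.5916,-.1413),(70,60)),((.4535,-.0994),(-60,60))):
    s,e,y,L=plan(np.array(r),t); print(tray(r),"start",s,"end",e,"yaw",y,"L",L)
print("stamp",tray([.523,-.150]))
to(.691,-.142,.12,109.5)
E
```

```text
[ 188.6 -211.3] start [ 0.69141325 -0.14202172] end [0.57107715 0.19800227] yaw 109.48911143116673 L 0.33998974249232866
[ 115.5 -271.2] start [ 0.58739141 -0.18610277] end [0.62058736 0.16728651] yaw 84.63361474232518 L 0.33424499397896745
[ -28.6 -261.9] start [ 0.44755209 -0.14400518] end [0.49302813 0.1970332 ] yaw 82.4046540869454 L 0.3233570441477965
stamp [  50.6 -295.3]
to [0.691, -0.142, 0.12, 109.5] travel [ 639.9 -377.7  116.5] rot [-1.000e-03 -1.000e-03 -1.679e+00]
```

Call:
play_rows --moves '[{"grip": -0.36,"travel": [35,-20,0],"delta_rot": [0,0,-0.09]},{"grip": -0.36,"travel": [70,-40,0],"delta_rot": [0,0,-0.18]},{"grip": -0.36,"travel": [105,-60,0],"delta_rot": [0,0,-0.27]},{"grip": -0.36,"travel": [140,-80,0],"delta_rot": [0,0,-0.36]},{"grip": -0.36,"travel": [175,-100,0],"delta_rot": [0,0,-0.45]},{"grip": -0.36,"travel": [210,-120,0],"delta_rot": [0,0,-0.54]},{"grip": -0.36,"travel": [245,-140,0],"delta_rot": [0,0,-0.63]},{"grip": -0.36,"travel": [270,-155,0],"delta_rot": [0,0,-0.7]}]'

```text
t: 0.92
tool_pos: [0.3852, -0.4409, 0.2369]
tool_rot: [180.0, -0.1, 53.8]
force: [-0.2, 0.4, 0.3]
grip_width: 0.0379
finger_force: 0.0
```

```bash
python3 -c "
from h import *
s=manip.read_state();print(s['tool_pos'],s['tool_rot'],s['joints'],s['grip_width']);to(.691,-.142,.12,109.5)"
```

```text
[ 0.38517925 -0.44086543  0.23686444] [ 1.79967048e+02 -7.18092039e-02  5.38319925e+01] [ 53.17032459  19.5863397  -13.0866821  101.03081569   4.94639889
  59.91988516   2.16714871] 0.0378774448811101
to [0.691, -0.142, 0.12, 109.5] travel [421.6  70.4 117.4] rot [ 0.001 -0.001 -0.972]
```

Call:
play_rows --moves '[{"grip": -0.36,"travel": [35,5,0],"delta_rot": [0,0,-0.09]},{"grip": -0.36,"travel": [70,10,0],"delta_rot": [0,0,-0.18]},{"grip": -0.36,"travel": [105,15,0],"delta_rot": [0,0,-0.27]},{"grip": -0.36,"travel": [140,20,0],"delta_rot": [0,0,-0.36]},{"grip": -0.36,"travel": [175,25,0],"delta_rot": [0,0,-0.45]},{"grip": -0.36,"travel": [210,30,0],"delta_rot": [0,0,-0.54]},{"grip": -0.36,"travel": [245,35,0],"delta_rot": [0,0,-0.63]},{"grip": -0.36,"travel": [270,40,0],"delta_rot": [0,0,-0.7]}]'

```text
t: 1.58
tool_pos: [0.5773, -0.2478, 0.2368]
tool_rot: [179.9, -0.1, 93.9]
force: [0.2, 0.1, 1.1]
grip_width: 0.0285
finger_force: 0.0
```

```bash
python3 -c "
from h import *
s=manip.read_state();print(s['tool_pos'],s['tool_rot'],s['joints'],s['grip_width']);to(.691,-.142,.12,109.5)"
```

```text
[ 0.57734099 -0.24783573  0.23682591] [ 1.79943907e+02 -6.11662035e-02  9.39080702e+01] [ 36.36694228  25.04790275 -25.3230723   94.48477751  11.63542966
  63.06215524  11.74786679] 0.028518714875060077
to [0.691, -0.142, 0.12, 109.5] travel [ 97.7 120.5 117. ] rot [ 0.001 -0.001 -0.272]
```

Call:
play_rows --moves '[{"grip": -0.36,"travel": [20,25,24],"delta_rot": [0,0,-0.05]},{"grip": -0.36,"travel": [40,50,48],"delta_rot": [0,0,-0.1]},{"grip": -0.36,"travel": [60,75,72],"delta_rot": [0,0,-0.15]},{"grip": -0.36,"travel": [80,100,96],"delta_rot": [0,0,-0.2]},{"grip": -0.36,"travel": [94,118,117],"delta_rot": [0,0,-0.26]},{"grip": -0.36,"travel": [94,118,117],"delta_rot": [0,0,-0.26]},{"grip": -0.36,"travel": [94,118,117],"delta_rot": [0,0,-0.26]},{"grip": -0.36,"travel": [94,118,117],"delta_rot": [0,0,-0.26]}]'

```text
t: 2.25
tool_pos: [0.6872, -0.1513, 0.12]
tool_rot: [-180.0, 0.0, 108.3]
force: [-0.1, -0.2, 0.4]
grip_width: 0.0284
finger_force: 0.0
```

```bash
python3 -c "
from h import *
s=manip.read_state();print(s['tool_pos'],s['tool_rot'],s['joints'],s['grip_width']);to(.691,-.142,.02,109.5)"
```

```text
[ 0.68722658 -0.15133278  0.1199524 ] [-1.79976612e+02  4.32118951e-02  1.08292934e+02] [ 24.81934002  38.96677232 -26.43241968  88.73817747  19.57404243
  56.93061185  10.99860798] 0.0283867720047479
to [0.691, -0.142, 0.02, 109.5] travel [ 7.8  6.6 99.9] rot [-0.     0.001 -0.021]
```

Now I'll descend.

Call:
play_rows --moves '[{"grip": -0.36,"travel": [2,6.5,20],"delta_rot": [0,0,-0.02]},{"grip": -0.36,"travel": [2,6.5,40],"delta_rot": [0,0,-0.02]},{"grip": -0.36,"travel": [2,6.5,60],"delta_rot": [0,0,-0.02]},{"grip": -0.36,"travel": [2,6.5,80],"delta_rot": [0,0,-0.02]},{"grip": -0.36,"travel": [2,6.5,92],"delta_rot": [0,0,-0.02]},{"grip": -0.36,"travel": [2,6.5,100],"delta_rot": [0,0,-0.02]},{"grip": -0.36,"travel": [2,6.5,100],"delta_rot": [0,0,-0.02]},{"grip": -0.36,"travel": [2,6.5,100],"delta_rot": [0,0,-0.02]}]'

```text
t: 2.92
tool_pos: [0.6933, -0.147, 0.0206]
tool_rot: [180.0, 0.0, 109.5]
force: [0.7, 0.6, 0.7]
grip_width: 0.0282
finger_force: 0.0
```

```bash
python3 -c "
from h import *
s=manip.read_state();print(s['tool_pos'],s['tool_rot'],s['grip_width']);to(.571,.198,.02,109.5)
cv2.imwrite('pics/c2.png',cv2.resize(snapshot('top')[110:270,160:380,::-1],None,fx=3,fy=3))"
```

```text
[ 0.69331755 -0.14698105  0.02064456] [1.79955434e+02 4.47736141e-02 1.09476203e+02] 0.028192054741067497
to [0.571, 0.198, 0.02, 109.5] travel [ 3.66e+02 -3.00e-01  4.00e-01] rot [ 0.001  0.001 -0.   ]
```

View pics/c2.png

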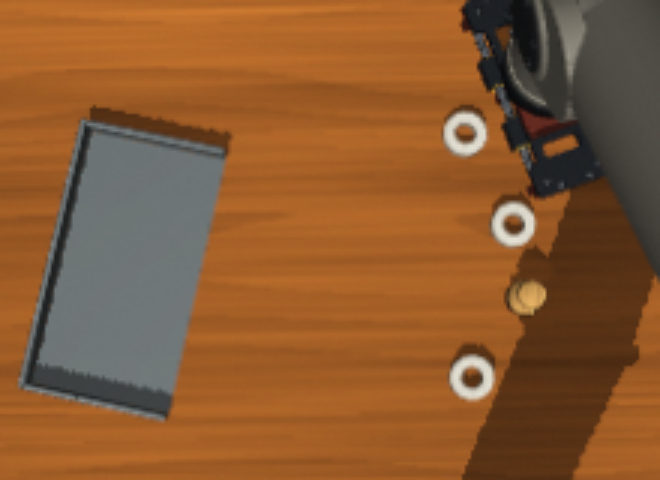

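The picture shows the gripper down behind the far roll at (465,133), in line with it, and nothing else has moved. I'll push at about 0.17 m/s.

Call:
play_rows --moves '[{"grip": -0.36,"travel": [8,0,0],"delta_rot": [0,0,0]},{"grip": -0.36,"travel": [18,0,0],"delta_rot": [0,0,0]},{"grip": -0.36,"travel": [28,0,0],"delta_rot": [0,0,0]},{"grip": -0.36,"travel": [40,0,0],"delta_rot": [0,0,0]},{"grip": -0.36,"travel": [54,0,0],"delta_rot": [0,0,0]},{"grip": -0.36,"travel": [68,0,0],"delta_rot": [0,0,0]},{"grip": -0.36,"travel": [82,0,0],"delta_rot": [0,0,0]},{"grip": -0.36,"travel": [96,0,0],"delta_rot": [0,0,0]}]'

```text
t: 3.63
tool_pos: [0.6603, -0.0539, 0.0198]
tool_rot: [180.0, -0.0, 109.6]
force: [0.0, -0.7, 0.5]
grip_width: 0.0281
finger_force: 0.4
```

Call:
play_rows --moves '[{"grip": -0.36,"travel": [14,0,0],"delta_rot": [0,0,0]},{"grip": -0.36,"travel": [28,0,0],"delta_rot": [0,0,0]},{"grip": -0.36,"travel": [42,0,0],"delta_rot": [0,0,0]},{"grip": -0.36,"travel": [56,0,0],"delta_rot": [0,0,0]},{"grip": -0.36,"travel": [70,0,0],"delta_rot": [0,0,0]},{"grip": -0.36,"travel": [84,0,0],"delta_rot": [0,0,0]},{"grip": -0.36,"travel": [98,0,0],"delta_rot": [0,0,0]},{"grip": -0.36,"travel": [112,0,0],"delta_rot": [0,0,0]}]'

```text
t: 4.3
tool_pos: [0.6229, 0.0511, 0.0196]
tool_rot: [-180.0, -0.0, 109.5]
force: [-0.0, -1.0, -0.3]
grip_width: 0.0284
finger_force: 0.4
```

```bash
python3 -c "
from h import *
s=manip.read_state();print(s['tool_pos'],s['tool_rot'],s['force']);to(.571,.198,.02,109.5)
cv2.imwrite('pics/c3.png',cv2.resize(snapshot('side')[150:310,120:380,::-1],None,fx=3,fy=3))"
```

```text
[0.6229203 0.0510765 0.0196436] [-1.79999065e+02 -2.51762242e-04  1.09538802e+02] [-0.00419732 -0.9704986  -0.3186487 ]
to [0.571, 0.198, 0.02, 109.5] travel [155.8   0.2  -0.4] rot [-0.    -0.     0.001]
```

View pics/c3.png

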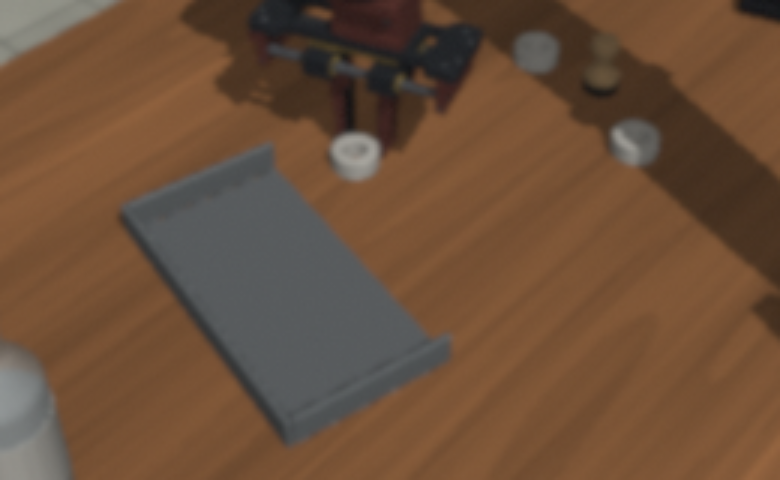

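The roll sits in the finger cradle at (355,157), heading for the middle of the tray. I'll keep pushing.

Call:
play_rows --moves '[{"grip": -0.36,"travel": [14,0,0],"delta_rot": [0,0,0]},{"grip": -0.36,"travel": [28,0,0],"delta_rot": [0,0,0]},{"grip": -0.36,"travel": [42,0,0],"delta_rot": [0,0,0]},{"grip": -0.36,"travel": [56,0,0],"delta_rot": [0,0,0]},{"grip": -0.36,"travel": [70,0,0],"delta_rot": [0,0,0]},{"grip": -0.36,"travel": [84,0,0],"delta_rot": [0,0,0]},{"grip": -0.36,"travel": [98,0,0],"delta_rot": [0,0,0]},{"grip": -0.36,"travel": [112,0,0],"delta_rot": [0,0,0]}]'

```text
t: 5.02
tool_pos: [0.5854, 0.1568, 0.0197]
tool_rot: [180.0, -0.0, 109.5]
force: [-0.2, 0.3, 0.3]
grip_width: 0.0284
finger_force: 0.1
```

Call:
play_rows --moves '[{"grip": -0.36,"travel": [12,0,0],"delta_rot": [0,0,0]},{"grip": -0.36,"travel": [22,0,0],"delta_rot": [0,0,0]},{"grip": -0.36,"travel": [30,0,0],"delta_rot": [0,0,0]},{"grip": -0.36,"travel": [36,0,0],"delta_rot": [0,0,0]},{"grip": -0.36,"travel": [39,0,0],"delta_rot": [0,0,0]},{"grip": -0.36,"travel": [39,0,0],"delta_rot": [0,0,0]},{"grip": -0.36,"travel": [35,0,0],"delta_rot": [0,0,0]},{"grip": -0.36,"travel": [20,0,-5],"delta_rot": [0,0,0]}]'

```text
t: 5.68
tool_pos: [0.5782, 0.1756, 0.0241]
tool_rot: [-179.9, -0.1, 109.7]
force: [0.4, 0.5, -0.1]
grip_width: 0.0279
finger_force: 0.0
```

Call:
play_rows --moves '[{"grip": -0.36,"travel": [-15,0,-25],"delta_rot": [0,0,0]},{"grip": -0.36,"travel": [-30,0,-55],"delta_rot": [0,0,0]},{"grip": -0.36,"travel": [-50,0,-85],"delta_rot": [0,0,0]},{"grip": -0.36,"travel": [-80,0,-105],"delta_rot": [0,0,0]},{"grip": -0.36,"travel": [-115,0,-105],"delta_rot": [0,0,0.05]},{"grip": -0.36,"travel": [-150,0,-105],"delta_rot": [0,0,0.12]},{"grip": -0.36,"travel": [-185,0,-105],"delta_rot": [0,0,0.2]},{"grip": -0.36,"travel": [-220,0,-105],"delta_rot": [0,0,0.28]}]'

```text
t: 6.35
tool_pos: [0.6532, -0.0367, 0.13]
tool_rot: [180.0, 0.0, 93.2]
force: [1.1, -0.3, 0.0]
grip_width: 0.028
finger_force: 0.0
```

```bash
python3 -c "
from h import *
s=manip.read_state();print(s['tool_pos'],s['tool_rot'],s['force']);to(.5874,-.186,.12,84.6)
o,w=rolls();print([(p,tray(p)) for p in w])"
```

```text
[ 0.65315977 -0.03668707  0.12997689] [1.79980701e+02 4.71272705e-02 9.31620986e+01] [ 1.13016496 -0.25823635  0.02241073]
to [0.5874, -0.186, 0.12, 84.6] travel [-145.4  -73.9   10.1] rot [0.    0.001 0.149]
[(array([0.06769083, 0.08016029]), array([-445.3, -175. ])), (array([0.09234783, 0.05405874]), array([-415.3, -194.8])), (array([ 0.45402056, -0.09883579]), array([ -28.2, -261.2])), (array([0.53470427, 0.49821062]), array([-85.8, 338.7])), (array([0.5634052 , 0.21658214]), array([ 6.4, 70.9]))]
```

The first roll is at tray (6,71). Next is the second roll.

Call:
play_rows --moves '[{"grip": -0.36,"travel": [-25,-12,0],"delta_rot": [0,0,0.03]},{"grip": -0.36,"travel": [-50,-25,0],"delta_rot": [0,0,0.06]},{"grip": -0.36,"travel": [-80,-40,0],"delta_rot": [0,0,0.09]},{"grip": -0.36,"travel": [-110,-55,0],"delta_rot": [0,0,0.12]},{"grip": -0.36,"travel": [-137,-74,10],"delta_rot": [0,0,0.14]},{"grip": -0.36,"travel": [-137,-74,10],"delta_rot": [0,0,0.14]},{"grip": -0.36,"travel": [-137,-74,10],"delta_rot": [0,0,0.14]},{"grip": -0.36,"travel": [-137,-74,10],"delta_rot": [0,0,0.14]}]'

```text
t: 7.07
tool_pos: [0.5874, -0.1745, 0.1197]
tool_rot: [180.0, -0.0, 85.4]
force: [0.4, 1.1, 0.1]
grip_width: 0.0284
finger_force: 0.0
```

```bash
python3 -c "
from h import *
s=manip.read_state();print(s['tool_pos'],s['tool_rot'],s['joints']);to(.5874,-.186,.02,84.6)
o,w=rolls();print([(p,tray(p)) for p in w])"
```

```text
[ 0.58739784 -0.17451416  0.11974776] [ 1.79985326e+02 -2.43379242e-02  8.54447670e+01] [ 26.04649808  30.39764036 -20.46041484 102.58541883  13.4387263
  49.39424226  -5.18484386]
to [0.5874, -0.186, 0.02, 84.6] travel [-11.5   0.9  99.7] rot [ 0.    -0.     0.015]
[(array([0.06769083, 0.08016029]), array([-445.3, -175. ])), (array([ 0.45337518, -0.09907735]), array([ -28.8, -261.6])), (array([0.53341395, 0.49882369]), array([-87.1, 339. ])), (array([0.56294239, 0.21674253]), array([ 5.9, 71. ])), (array([ 0.59157453, -0.14126925]), array([ 115.4, -271.2]))]
```

Call:
play_rows --moves '[{"grip": -0.36,"travel": [-13,1,5],"delta_rot": [0,0,0.015]},{"grip": -0.36,"travel": [-13,1,25],"delta_rot": [0,0,0.015]},{"grip": -0.36,"travel": [-13,1,45],"delta_rot": [0,0,0.015]},{"grip": -0.36,"travel": [-13,1,65],"delta_rot": [0,0,0.015]},{"grip": -0.36,"travel": [-13,1,85],"delta_rot": [0,0,0.015]},{"grip": -0.36,"travel": [-13,1,95],"delta_rot": [0,0,0.015]},{"grip": -0.36,"travel": [-13,1,100],"delta_rot": [0,0,0.015]},{"grip": -0.36,"travel": [-13,1,100],"delta_rot": [0,0,0.015]}]'

```text
t: 7.78
tool_pos: [0.5871, -0.1871, 0.0187]
tool_rot: [-179.9, -0.0, 84.6]
force: [-1.0, 0.1, 0.7]
grip_width: 0.0283
finger_force: 0.0
```

```bash
python3 -c "
from h import *
s=manip.read_state();print(s['tool_pos'],s['tool_rot']);to(.6206,.1673,.02,84.6)"
```

```text
[ 0.58709601 -0.1871225   0.0187085 ] [-1.79917767e+02 -1.92013942e-02  8.46470614e+01]
to [0.6206, 0.1673, 0.02, 84.6] travel [ 3.56e+02  3.00e-01 -1.20e+00] rot [-0.001 -0.     0.001]
```

Call:
play_rows --moves '[{"grip": -0.36,"travel": [8,0,0],"delta_rot": [0,0,0]},{"grip": -0.36,"travel": [18,0,0],"delta_rot": [0,0,0]},{"grip": -0.36,"travel": [28,0,0],"delta_rot": [0,0,0]},{"grip": -0.36,"travel": [40,0,0],"delta_rot": [0,0,0]},{"grip": -0.36,"travel": [54,0,0],"delta_rot": [0,0,0]},{"grip": -0.36,"travel": [68,0,0],"delta_rot": [0,0,0]},{"grip": -0.36,"travel": [82,0,0],"delta_rot": [0,0,0]},{"grip": -0.36,"travel": [96,0,0],"delta_rot": [0,0,0]}]'

```text
t: 8.45
tool_pos: [0.5966, -0.0902, 0.02]
tool_rot: [180.0, 0.0, 84.6]
force: [-0.3, -1.5, 2.7]
grip_width: 0.0282
finger_force: 1.2
```

Call:
play_rows --moves '[{"grip": -0.36,"travel": [14,0,0],"delta_rot": [0,0,0]},{"grip": -0.36,"travel": [28,0,0],"delta_rot": [0,0,0]},{"grip": -0.36,"travel": [42,0,0],"delta_rot": [0,0,0]},{"grip": -0.36,"travel": [56,0,0],"delta_rot": [0,0,0]},{"grip": -0.36,"travel": [70,0,0],"delta_rot": [0,0,0]},{"grip": -0.36,"travel": [84,0,0],"delta_rot": [0,0,0]},{"grip": -0.36,"travel": [98,0,0],"delta_rot": [0,0,0]},{"grip": -0.36,"travel": [112,0,0],"delta_rot": [0,0,0]}]'

```text
t: 9.12
tool_pos: [0.6069, 0.021, 0.0197]
tool_rot: [-180.0, 0.0, 84.6]
force: [-0.5, -1.9, 1.8]
grip_width: 0.0282
finger_force: 1.5
```

```bash
python3 -c "
from h import *
s=manip.read_state();print(s['tool_pos'],s['tool_rot'],s['force']);to(.6206,.1673,.02,84.6)
cv2.imwrite('pics/c4.png',cv2.resize(snapshot('side')[150:310,120:380,::-1],None,fx=3,fy=3))"
```

```text
[0.60692135 0.02096399 0.01967406] [-1.79999210e+02  5.31513914e-03  8.46115170e+01] [-0.51283954 -1.890816    1.78311101]
to [0.6206, 0.1673, 0.02, 84.6] travel [ 1.47e+02 -1.00e-01 -3.00e-01] rot [-0.  0.  0.]
```

View pics/c4.png

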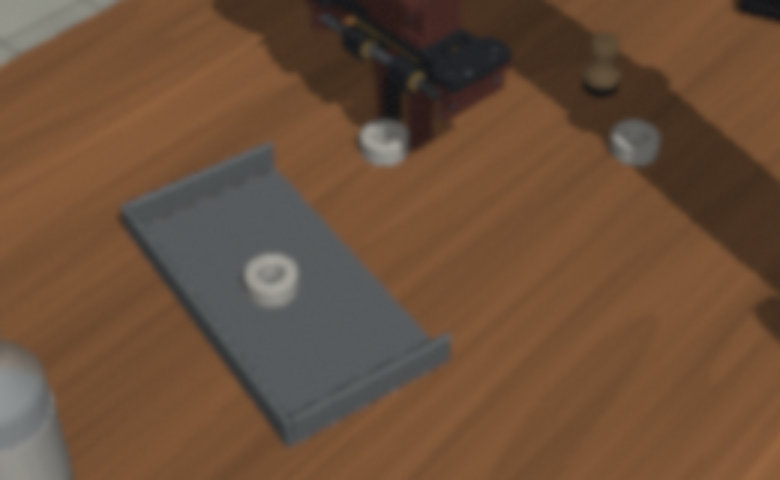

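The first roll lies in the tray at (271,280). The second is in the cradle at (385,142), and the stamp at (602,70) is untouched. I'll keep pushing, then retreat.

Call:
play_rows --moves '[{"grip": -0.36,"travel": [14,0,0],"delta_rot": [0,0,0]},{"grip": -0.36,"travel": [28,0,0],"delta_rot": [0,0,0]},{"grip": -0.36,"travel": [42,0,0],"delta_rot": [0,0,0]},{"grip": -0.36,"travel": [56,0,0],"delta_rot": [0,0,0]},{"grip": -0.36,"travel": [70,0,0],"delta_rot": [0,0,0]},{"grip": -0.36,"travel": [84,0,0],"delta_rot": [0,0,0]},{"grip": -0.36,"travel": [98,0,0],"delta_rot": [0,0,0]},{"grip": -0.36,"travel": [112,0,0],"delta_rot": [0,0,0]}]'

```text
t: 9.83
tool_pos: [0.6174, 0.1327, 0.0196]
tool_rot: [-180.0, -0.0, 84.6]
force: [-0.4, 0.2, -0.4]
grip_width: 0.0281
finger_force: 0.4
```

Call:
play_rows --moves '[{"grip": -0.36,"travel": [12,0,0],"delta_rot": [0,0,0]},{"grip": -0.36,"travel": [20,0,0],"delta_rot": [0,0,0]},{"grip": -0.36,"travel": [26,0,0],"delta_rot": [0,0,0]},{"grip": -0.36,"travel": [30,0,0],"delta_rot": [0,0,0]},{"grip": -0.36,"travel": [32,0,0],"delta_rot": [0,0,0]},{"grip": -0.36,"travel": [32,0,0],"delta_rot": [0,0,0]},{"grip": -0.36,"travel": [27,0,0],"delta_rot": [0,0,0]},{"grip": -0.36,"travel": [12,0,-5],"delta_rot": [0,0,0]}]'

```text
t: 10.5
tool_pos: [0.6177, 0.1443, 0.0241]
tool_rot: [-179.9, -0.1, 84.8]
force: [0.1, 0.3, 0.2]
grip_width: 0.0282
finger_force: 0.0
```

Call:
play_rows --moves '[{"grip": -0.36,"travel": [-15,0,-25],"delta_rot": [0,0,0]},{"grip": -0.36,"travel": [-30,0,-55],"delta_rot": [0,0,0]},{"grip": -0.36,"travel": [-50,5,-85],"delta_rot": [0,0,0]},{"grip": -0.36,"travel": [-80,-20,-105],"delta_rot": [0,0,0]},{"grip": -0.36,"travel": [-110,-40,-105],"delta_rot": [0,0,0]},{"grip": -0.36,"travel": [-140,-60,-105],"delta_rot": [0,0,0]},{"grip": -0.36,"travel": [-170,-80,-105],"delta_rot": [0,0,0]},{"grip": -0.36,"travel": [-200,-100,-105],"delta_rot": [0,0,0]}]'

```text
t: 11.17
tool_pos: [0.4982, -0.05, 0.1302]
tool_rot: [180.0, 0.1, 84.5]
force: [-0.5, -0.7, -0.1]
grip_width: 0.0279
finger_force: 0.0
```

```bash
python3 -c "
from h import *
s=manip.read_state();print(s['tool_pos'],s['tool_rot'],s['joints']);to(.4476,-.144,.12,82.4)
o,w=rolls();print([(p,tray(p)) for p in w])"
```

```text
[ 0.49819518 -0.04997187  0.13017748] [1.79967669e+02 6.27998913e-02 8.44743556e+01] [ 15.37390062  20.30819338 -20.11394112 117.2140739    9.983865
  44.03804574 -16.31695837]
to [0.4476, -0.144, 0.12, 82.4] travel [-98.5 -41.3  10.3] rot [0.001 0.001 0.036]
[(array([0.06769083, 0.08016029]), array([-445.3, -175. ])), (array([0.53341395, 0.49882369]), array([-87.1, 339. ])), (array([0.56292097, 0.21693967]), array([ 5.9, 71.2])), (array([0.62163756, 0.18794283]), array([69.7, 56.3]))]
```

The second roll is at tray (70,56). Next is the third.

Call:
play_rows --moves '[{"grip": -0.36,"travel": [-22,-10,0],"delta_rot": [0,0,0.01]},{"grip": -0.36,"travel": [-44,-20,0],"delta_rot": [0,0,0.02]},{"grip": -0.36,"travel": [-66,-30,0],"delta_rot": [0,0,0.03]},{"grip": -0.36,"travel": [-90,-37,10],"delta_rot": [0,0,0.035]},{"grip": -0.36,"travel": [-90,-37,10],"delta_rot": [0,0,0.035]},{"grip": -0.36,"travel": [-90,-37,10],"delta_rot": [0,0,0.035]},{"grip": -0.36,"travel": [-90,-37,10],"delta_rot": [0,0,0.035]},{"grip": -0.36,"travel": [-90,-37,10],"delta_rot": [0,0,0.035]}]'

```text
t: 11.88
tool_pos: [0.4554, -0.1323, 0.1201]
tool_rot: [179.9, -0.0, 82.7]
force: [0.4, -0.4, -0.0]
grip_width: 0.028
finger_force: 0.0
```

```bash
python3 -c "
from h import *
s=manip.read_state();print(s['tool_pos'],s['tool_rot'],s['joints']);to(.4476,-.144,.02,82.4)
o,w=rolls();print([(p,tray(p)) for p in w])"
```

```text
[ 0.45535704 -0.13230768  0.12006739] [ 1.79949003e+02 -1.21480936e-02  8.26518768e+01] [ 24.19145403  18.82465747 -18.20369049 121.0923659    8.77667706
  41.24620236  -7.06251367]
to [0.4476, -0.144, 0.02, 82.4] travel [-12.6  -6.3 100.1] rot [ 0.001 -0.     0.004]
[(array([0.06769083, 0.08016029]), array([-445.3, -175. ])), (array([ 0.45337518, -0.09907735]), array([ -28.8, -261.6])), (array([0.53341395, 0.49882369]), array([-87.1, 339. ])), (array([0.56292097, 0.21693967]), array([ 5.9, 71.2])), (array([0.62163756, 0.18794283]), array([69.7, 56.3]))]
```

Call:
play_rows --moves '[{"grip": -0.36,"travel": [-13,-6.5,5],"delta_rot": [0,0,0.004]},{"grip": -0.36,"travel": [-13,-6.5,25],"delta_rot": [0,0,0.004]},{"grip": -0.36,"travel": [-13,-6.5,45],"delta_rot": [0,0,0.004]},{"grip": -0.36,"travel": [-13,-6.5,65],"delta_rot": [0,0,0.004]},{"grip": -0.36,"travel": [-13,-6.5,85],"delta_rot": [0,0,0.004]},{"grip": -0.36,"travel": [-13,-6.5,95],"delta_rot": [0,0,0.004]},{"grip": -0.36,"travel": [-13,-6.5,100],"delta_rot": [0,0,0.004]},{"grip": -0.36,"travel": [-13,-6.5,100],"delta_rot": [0,0,0.004]}]'

```text
t: 12.6
tool_pos: [0.446, -0.1448, 0.0189]
tool_rot: [-179.9, -0.0, 82.4]
force: [-0.1, 0.6, 0.0]
grip_width: 0.028
finger_force: 0.0
```

```bash
python3 -c "
from h import *
s=manip.read_state();print(s['tool_pos'],s['tool_rot'],s['joints']);to(.493,.197,.02,82.4)"
```

```text
[ 0.4460453  -0.14480653  0.01889598] [-1.79897098e+02 -7.35451878e-03  8.23944294e+01] [ 22.08455445  28.84235777 -14.13990258 124.71397858  14.50561052
  28.04948873 -10.8394071 ]
to [0.493, 0.197, 0.02, 82.4] travel [345.    1.3  -1.1] rot [-0.002 -0.    -0.   ]
```

Call:
play_rows --moves '[{"grip": -0.36,"travel": [8,1,0],"delta_rot": [0,0,0]},{"grip": -0.36,"travel": [18,1,0],"delta_rot": [0,0,0]},{"grip": -0.36,"travel": [28,1,0],"delta_rot": [0,0,0]},{"grip": -0.36,"travel": [40,1,0],"delta_rot": [0,0,0]},{"grip": -0.36,"travel": [54,1,0],"delta_rot": [0,0,0]},{"grip": -0.36,"travel": [68,1,0],"delta_rot": [0,0,0]},{"grip": -0.36,"travel": [82,1,0],"delta_rot": [0,0,0]},{"grip": -0.36,"travel": [96,1,0],"delta_rot": [0,0,0]}]'

```text
t: 13.27
tool_pos: [0.461, -0.0479, 0.0204]
tool_rot: [179.9, -0.0, 82.5]
force: [0.3, -0.5, 0.8]
grip_width: 0.0282
finger_force: 0.2
```

Call:
play_rows --moves '[{"grip": -0.36,"travel": [14,0,0],"delta_rot": [0,0,0]},{"grip": -0.36,"travel": [28,0,0],"delta_rot": [0,0,0]},{"grip": -0.36,"travel": [42,0,0],"delta_rot": [0,0,0]},{"grip": -0.36,"travel": [56,0,0],"delta_rot": [0,0,0]},{"grip": -0.36,"travel": [70,0,0],"delta_rot": [0,0,0]},{"grip": -0.36,"travel": [84,0,0],"delta_rot": [0,0,0]},{"grip": -0.36,"travel": [98,0,0],"delta_rot": [0,0,0]},{"grip": -0.36,"travel": [112,0,0],"delta_rot": [0,0,0]}]'

```text
t: 13.93
tool_pos: [0.4755, 0.0633, 0.0205]
tool_rot: [179.9, -0.0, 82.5]
force: [0.8, -0.3, 0.1]
grip_width: 0.028
finger_force: 0.2
```

```bash
python3 -c "
from h import *
s=manip.read_state();print(s['tool_pos'],s['tool_rot'],s['force'],s['joints']);to(.493,.197,.02,82.4)
cv2.imwrite('pics/c5.png',cv2.resize(snapshot('side')[150:310,120:380,::-1],None,fx=3,fy=3))"
```

```text
[0.47553342 0.06326103 0.02046185] [ 1.79926612e+02 -3.51262681e-02  8.24576969e+01] [ 0.78543052 -0.29071581  0.05548692] [ -3.79182974  29.19624552 -13.62967264 123.4594888   13.85972627
  28.66086126 -35.49196917]
to [0.493, 0.197, 0.02, 82.4] travel [134.9  -0.2   0.5] rot [ 0.001 -0.001  0.001]
```

View pics/c5.png

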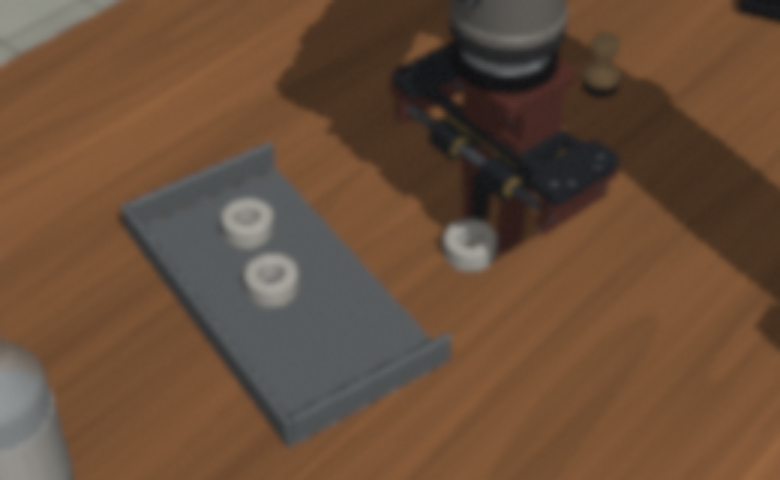

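Two rolls lie in the tray at (247,222) and (271,280). The third is in the cradle at (470,246), in line with the opening. Now the final push and retreat.

Call:
play_rows --moves '[{"grip": -0.36,"travel": [14,0,0],"delta_rot": [0,0,0]},{"grip": -0.36,"travel": [28,0,0],"delta_rot": [0,0,0]},{"grip": -0.36,"travel": [42,0,0],"delta_rot": [0,0,0]},{"grip": -0.36,"travel": [56,0,0],"delta_rot": [0,0,0]},{"grip": -0.36,"travel": [70,0,0],"delta_rot": [0,0,0]},{"grip": -0.36,"travel": [84,0,0],"delta_rot": [0,0,0]},{"grip": -0.36,"travel": [98,0,0],"delta_rot": [0,0,0]},{"grip": -0.36,"travel": [110,0,0],"delta_rot": [0,0,0]}]'

```text
t: 14.65
tool_pos: [0.49, 0.1718, 0.0202]
tool_rot: [180.0, -0.0, 82.4]
force: [-0.1, -0.1, -0.0]
grip_width: 0.0277
finger_force: 0.4
```

Call:
play_rows --moves '[{"grip": -0.36,"travel": [9,0,0],"delta_rot": [0,0,0]},{"grip": -0.36,"travel": [15,0,0],"delta_rot": [0,0,0]},{"grip": -0.36,"travel": [19,0,0],"delta_rot": [0,0,0]},{"grip": -0.36,"travel": [21,0,0],"delta_rot": [0,0,0]},{"grip": -0.36,"travel": [21,0,0],"delta_rot": [0,0,0]},{"grip": -0.36,"travel": [17,0,0],"delta_rot": [0,0,0]},{"grip": -0.36,"travel": [9,0,0],"delta_rot": [0,0,0]},{"grip": -0.36,"travel": [-4,0,-5],"delta_rot": [0,0,0]}]'

```text
t: 15.32
tool_pos: [0.4888, 0.1659, 0.0241]
tool_rot: [-179.9, 0.0, 82.4]
force: [0.1, -0.2, -0.6]
grip_width: 0.028
finger_force: 0.0
```

Call:
play_rows --moves '[{"grip": -0.36,"travel": [-15,0,-25],"delta_rot": [0,0,0]},{"grip": -0.36,"travel": [-30,0,-55],"delta_rot": [0,0,0]},{"grip": -0.36,"travel": [-50,0,-85],"delta_rot": [0,0,0]},{"grip": -0.36,"travel": [-80,0,-115],"delta_rot": [0,0,0]},{"grip": -0.36,"travel": [-105,0,-125],"delta_rot": [0,0,0]},{"grip": -0.36,"travel": [-130,0,-130],"delta_rot": [0,0,0]},{"grip": -0.36,"travel": [-150,0,-130],"delta_rot": [0,0,0]},{"grip": -0.36,"travel": [-150,0,-130],"delta_rot": [0,0,0]}]'

```text
t: 15.98
tool_pos: [0.4683, 0.0118, 0.1549]
tool_rot: [180.0, 0.1, 81.9]
force: [-0.1, -0.5, -0.2]
grip_width: 0.0277
finger_force: 0.0
```

```bash
python3 -c "
from h import *
s=manip.read_state();print(s['tool_pos'],s['qd'])
o,w=rolls();print([(p,tray(p)) for p in w])
cv2.imwrite('pics/c6.png',cv2.resize(snapshot('side')[:,:,::-1],None,fx=1.5,fy=1.5))"
```

```text
[0.46831259 0.01175638 0.15487893] [-2.71761821  1.42830088 -2.86678598 -0.82404327 -0.49956243 -0.47315153
 -4.36125639]
[(array([0.06769083, 0.08016029]), array([-445.3, -175. ])), (array([0.49486828, 0.21561957]), array([-60.1,  54.4])), (array([0.53341395, 0.49882369]), array([-87.1, 339. ])), (array([0.56292097, 0.21693967]), array([ 5.9, 71.2])), (array([0.62163756, 0.18794283]), array([69.7, 56.3]))]
```

View pics/c6.png

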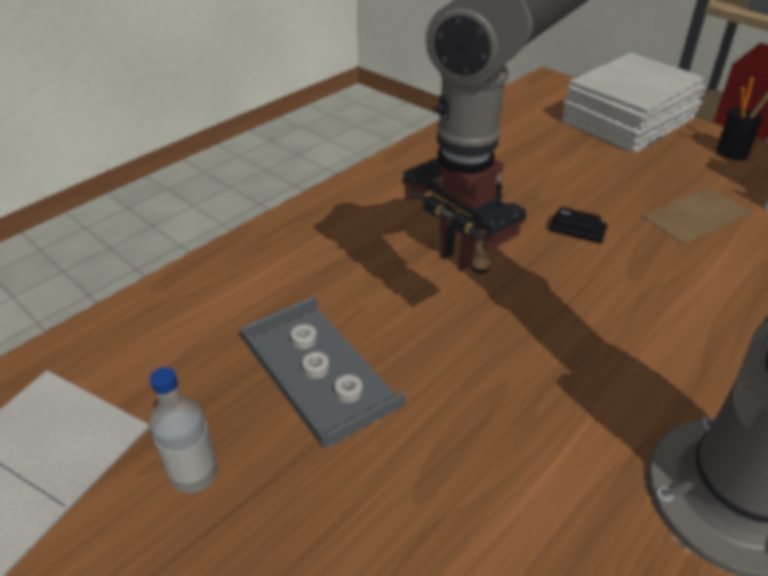

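The three rolls lie flat in the tray at (303,337), (316,364) and (348,388). The stamp foot is at (481,265) and the mouse at (578,224), both where they began. The bottle at (185,430) hasn't moved either, and the arm is clear.

```bash
python3 -c "
from rig import manip
print(manip.hand_in())"
```

```text
the job is handed in; nothing more can be done
None
```

I swept all three tape rolls into the tray and handed the job in at about 16 s; they lie flat 54–71 mm inside the open side, the stamp, mouse and bottle look unmoved, and the stapler was hidden behind the arm in the last picture, though no move went near it.

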